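# Sort mirror-image micrometer arms and latch the keeper

### The job

The offset extension arms of the inside micrometer lie about the drawer. First swing the tray's wire keeper up and back past upright, then lay every left-hand arm flat in the blue left bin and every right-hand arm flat in the yellow right bin, and last swing the keeper forward and down until its bar rests fully home in the brass catch. Leave the other things in the drawer where they are.

Things in the scene. Friction and masses are not known exactly. Their poses are not given: they have to be found in the camera images.
- left1: Left-hand arm: satin bar 63 x 14 mm, 16 thick (x -28 to +35 mm), 0.1 kg; brass stub 12 mm thick at the -x end (to x = -42); at the +x end (head) a 16 mm long nib juts 16 mm to its left (+y), red dot on the head's top. Origin: underside, mid-width, near the centre of mass; z up at the start. Seen from above, stub towards you, red dot up, the nib points left. May be absent (None)
- left2: Left-hand arm: satin bar 63 x 14 mm, 16 thick (x -28 to +35 mm), 0.1 kg; brass stub 12 mm thick at the -x end (to x = -42); at the +x end (head) a 16 mm long nib juts 16 mm to its left (+y), red dot on the head's top. Origin: underside, mid-width, near the centre of mass; z up at the start. Seen from above, stub towards you, red dot up, the nib points left. May be absent (None)
- left3: Left-hand arm: satin bar 63 x 14 mm, 16 thick (x -28 to +35 mm), 0.1 kg; brass stub 12 mm thick at the -x end (to x = -42); at the +x end (head) a 16 mm long nib juts 16 mm to its left (+y), red dot on the head's top. Origin: underside, mid-width, near the centre of mass; z up at the start. Seen from above, stub towards you, red dot up, the nib points left. May be absent (None)
- right1: Right-hand arm: satin bar 63 x 14 mm, 16 thick (x -28 to +35 mm), 0.1 kg; brass stub 12 mm thick at the -x end (to x = -42); at the +x end (head) a 16 mm long nib juts 16 mm to its right (-y), red dot on the head's top. Origin: underside, mid-width, near the centre of mass; z up at the start. Seen from above, stub towards you, red dot up, the nib points right. May be absent (None)
- right2: Right-hand arm: satin bar 63 x 14 mm, 16 thick (x -28 to +35 mm), 0.1 kg; brass stub 12 mm thick at the -x end (to x = -42); at the +x end (head) a 16 mm long nib juts 16 mm to its right (-y), red dot on the head's top. Origin: underside, mid-width, near the centre of mass; z up at the start. Seen from above, stub towards you, red dot up, the nib points right. May be absent (None)
- right3: Right-hand arm: satin bar 63 x 14 mm, 16 thick (x -28 to +35 mm), 0.1 kg; brass stub 12 mm thick at the -x end (to x = -42); at the +x end (head) a 16 mm long nib juts 16 mm to its right (-y), red dot on the head's top. Origin: underside, mid-width, near the centre of mass; z up at the start. Seen from above, stub towards you, red dot up, the nib points right. May be absent (None)
- bin_left (a point): Centre of the inner floor of the left bin (blue floor and front strip; on the robot's left) of the fixed wooden two-bin tray; axes are the tray's: x away from the robot, y left, z up. Inside 145 (x) x 125 (y) mm; walls 6 mm thick rise 39 mm above this floor, which is 6 mm above the drawer floor; a 6 mm divider parts the bins; tray y of this point +65.5 mm
- bin_right (a point): Centre of the inner floor of the right bin (yellow floor and front strip; on the robot's right) of the fixed wooden two-bin tray; axes are the tray's: x away from the robot, y left, z up. Inside 145 (x) x 125 (y) mm; walls 6 mm thick rise 39 mm above this floor, which is 6 mm above the drawer floor; a 6 mm divider parts the bins; tray y of this point -65.5 mm
- keeper_hinge (a point): Middle of the keeper's hinge axis (along the tray's y), 85 mm beyond the tray's centre in tray x, 62 mm above the drawer floor; fixed to the tray, axes as the tray's. Steel ears carry it at tray y = +-129 mm, 30 x 8 mm, up to 72 mm above the drawer floor
- keeper_grip (a point): Centre of the black rubber sleeve (14 mm thick, 50 mm long, along y) on the keeper's cross bar. The keeper is a U of 8 mm steel wire: legs at tray y = +-119 mm, cross bar 85 mm from the hinge axis. The sleeve is 65.5 mm left (+y) of the tray's middle, over the middle of the left bin when closed
- keeper (a joint): Keeper angle, rad: 0 closed (level, pointing from the hinge towards the robot, bar resting in the brass fork on the divider, 62 mm above the drawer floor); grows as it swings up and back; pi/2 upright, stop at 2.2. Stiff hinge (0.15 N m, some 2 N at the bar): it stays where it is left. Starts ajar
- mic_head: Bystander: satin inside micrometer head, 94 mm long (its y), 23 mm thick; lies loose in the drawer in front of the tray, origin under its middle
- handle: Bystander: black phenolic handle, 118 mm long (its x), 24 mm thick; loose; origin under its middle
- collar: Bystander: worn brass lock collar, 34 mm in diameter, 14 mm tall; loose; origin under its middle
- tin: Bystander: tin tray 110 x 90 x 22 mm with a loose green spacer tube, 26 mm in diameter and 45 mm tall, standing in it; origin under its middle
Not all that is in view belongs to the job. What is shaped like the left3 but green or purple is not meant.

How it is judged:
By the outcome, as a careful person would: the job done as asked, in the order asked, and still so for the second after the job is handed in, with the robot touching nothing.
Of left1, left2, left3, right1, right2, right3 only 4 to 6 are there at a start; the rules pass over those that are not, and their reading is None.
At some moment in a run one of left1, left2, left3, right1, right2, right3 may be knocked a few centimetres aside while the robot is not near it.
Once in a run the grip may slacken for a moment while it holds something.
It also fails if it takes over 210 s, if anything falls off the work surface, if the arm or the gripper's body presses on something with over 40 N, if the wrist force passes 120 N, or if a joint passes its speed limit or range.

### The arm

A 6-joint arm with a two-finger parallel gripper is mounted at the origin on the work surface. World frame = base frame: x ahead of the robot, y to its left, z up, the work surface at z = 0. Lengths are in m, angles in rad, forces in N, time in s.
With the tool pointing down it reaches from about 0.275 to 0.85 m from the base axis. Payload 5.2 kg.
Tool frame: the origin (TCP) lies midway between the tips of the shut fingers; the grasp point (between the pads) lies 19 mm behind it; z points along the fingers, y is the direction in which the jaws open and shut (so a half turn about z gives the same grasp; the last joint's range is limited). The gripper opens to 85 mm and grips with 20 to 120 N. Pads are 22 mm wide; open, the fingers measure 114 mm over their backs; the gripper's body (76 mm by 85 mm) begins 54 mm behind the grasp point. The pads swing forward as they close: fully open they stand 13 mm farther back than shut.
Start: joints at [-1.419, 0.259, 1.535, -0, 1.348, -0.203], TCP at [0.191, -0.516, 0.231] pointing down, gripper open.
Joint ranges: [-3.14, 3.14], [-0.91, 2.08], [0.19, 2.58], [-1.22, 4.36], [0.22, 2.71], [-3.12, 3.12]. Speed limits (rad/s): [2.57, 2.57, 3.14, 3.14, 3.14, 3.14].

### API

Orientations are given as a rotation vector (axis times angle).
In Python, from plant import get_state, viewer, job gives the robot as it stands.
- The arm moves only by the tool move_arm, never from a script. Its argument "series" is a list that holds one entry, the list of rows, each a list of 5 numbers: the closure in counts, from 0 (fully open) to 255 (shut), then the shift along the world's x, y, z in mm, then the turn about the world's z in degrees. In form: [[[fingers, dx, dy, dz, yaw], ...]]. A call has 1 to 12 rows; each row shifts and turns the commanded pose from where the row before left it; what a row does not reach is not made up. A row lasts 1/10 s, in which the tool goes at most 50 mm and 8.59 degrees, less where a joint would pass 70% of its speed; a pose out of reach is approached as far as the arm can. A call is refused whole if a number of a shift passes 50 or a number of a turn 8.59, either way. A call with a gripper value outside its range is refused whole. The fingers move at their own pace and stop on an object; the grip force is fixed at half the most. Time passes only in rows, so rows that do not move let the fingers close. It gives the time, the measured TCP pose, the force and the opening at its end, in the units of the state.
- get_state(): the state, without advancing time (a new reading comes with each control period).
- viewer.capture(name): name is "scene" or "top"; returns a dict with "img" (384x512x3 uint8, red, green, blue), "mtx" (3x3 intrinsics, pixels), "origin" and "rotation" of the camera in the world. Camera axes: x right, y up, looking along -z (the intrinsics and any distortion apply to the point x, -y, -z); pixel columns grow to the right and rows downward; lengths in m; the calibration is good to about 2 mm. A picture is of the moment at which its call begins. There is no depth.
- job.sign_off(): hands the job in, once; it reports no verdict.
The state is a dict: "time": time; "joint_positions": joint angles; "qvel": joint speeds; "joint_efforts": joint torques, N m; "eef_pos": TCP position; "ee_rot": TCP orientation; "force": force on the tool from outside, world axes, zero at the start; "moment": the same for the moment, N m; "gripper_width": opening from 0.0 (shut) to 1.0 (fully open).
Only numpy, scipy, OpenCV 4.12 (cv2) and the standard library are available. Lean on these libraries where they do the work, as an engineer would, in place of code of your own. Each camera call takes 0.05 s, during which the arm holds its last target. There are 200 camera calls.

## Working session

There is one attempt and no reset: what is moved stays moved. The work goes in short steps, Python scripts to look and compute and a tool call to move; the robot and the scene stay as the last step left them, time stands still between calls to the robot, and variables do not carry over. Pictures are saved under pics/ and viewed, about 12 in all and at most 16, crops included, and the job is handed in when it is done.

Besides the shell and the picture viewer there is one more tool, called after ">>>" as name(argument=value, ...), one argument or row to a line, values as JSON. move_arm: Moves the arm, as the interface text tells. Its arguments: {"type":"object","properties":{"series":{"type":"array","items":{"type":"array","items":{"type":"array","items":{"type":"number"}}}}},"required":["series"]}

```bash
ls; mkdir -p pics; cat > h.py <<'E'
import numpy as np, cv2
from plant import get_state, viewer, job
def cap(n,f,crop=None,s=1):
    c=viewer.capture(n); np.savez('pics/'+f+'.npz',**c); im=c['img'][:,:,::-1]
    save(im,f,crop,s); return c
def save(im,f,crop=None,s=1):
    if crop: im=im[crop[1]:crop[3],crop[0]:crop[2]]
    cv2.imwrite('pics/'+f+'.png',cv2.resize(im,None,fx=s,fy=s,interpolation=cv2.INTER_CUBIC))
def load(f): return dict(np.load('pics/'+f+'.npz'))
def px2w(c,u,v,z):
    K=c['mtx']; d=np.array([(u-K[0,2])/K[0,0],-(v-K[1,2])/K[1,1],-1.]); r=c['rotation']@d
    o=c['origin']; return o+r*(z-o[2])/r[2]
def w2px(c,p):
    q=c['rotation'].T@(np.array(p)-c['origin']); K=c['mtx']
    return K[0,0]*q[0]/-q[2]+K[0,2], K[1,1]*-q[1]/-q[2]+K[1,2]
E
python3 - <<'E'
from h import *
for n in('top','scene'):
    c=cap(n,n+'0',s=1.5); print(n,{k:np.round(v,3).tolist() for k,v in c.items() if k!='img'})
print(get_state())
E
```

```text
pics
top {'mtx': [[421.487, 0.0, 250.898], [0.0, 421.487, 195.607], [0.0, 0.0, 1.0]], 'origin': [0.428, -0.031, 1.28], 'rotation': [0.069, -0.048, -1.558]}
scene {'mtx': [[489.639, 0.0, 255.697], [0.0, 489.639, 196.104], [0.0, 0.0, 1.0]], 'origin': [1.595, -0.201, 1.024], 'rotation': [0.691, 0.591, 1.325]}
{'time': 0.1, 'joint_positions': array([-1.41878836e+00,  2.59277868e-01,  1.53597408e+00,  2.30702552e-05,
        1.34802619e+00, -2.02780692e-01]), 'qvel': array([ 0.00065946, -0.00061761, -0.00291436, -0.00043235, -0.00034766,
        0.00037398]), 'joint_efforts': array([ 2.89357922e-03, -4.46972251e+01, -2.91243875e+01, -1.48339127e-04,
        6.30159295e-03,  7.43505012e-06]), 'eef_pos': array([ 0.19103098, -0.51524606,  0.23055349]), 'ee_rot': array([-3.09063463e+00, -5.54077250e-01, -1.02474728e-04]), 'force': array([-0.08999533, -0.53855535,  0.38541361]), 'moment': array([0.02626193, 0.00615307, 0.02014813]), 'gripper_width': 0.9966149213315826}
```

```bash
sed -i "s/c=viewer.capture(n); /c=dict(viewer.capture(n)); c['rotation']=cv2.Rodrigues(np.array(c['rotation'],float))[0]; /" h.py
python3 - <<'E'
from h import *
for n in('top0','scene0'):
    c=load(n); c['rotation']=cv2.Rodrigues(np.array(c['rotation'],float))[0]; np.savez('pics/'+n+'.npz',**c)
E
```

```text
(no output)
```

View pics/top0.png

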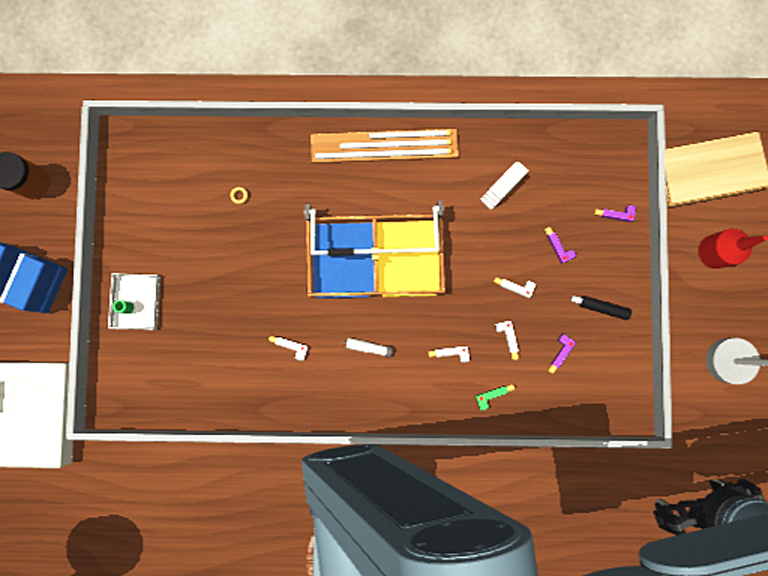

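View pics/scene0.png

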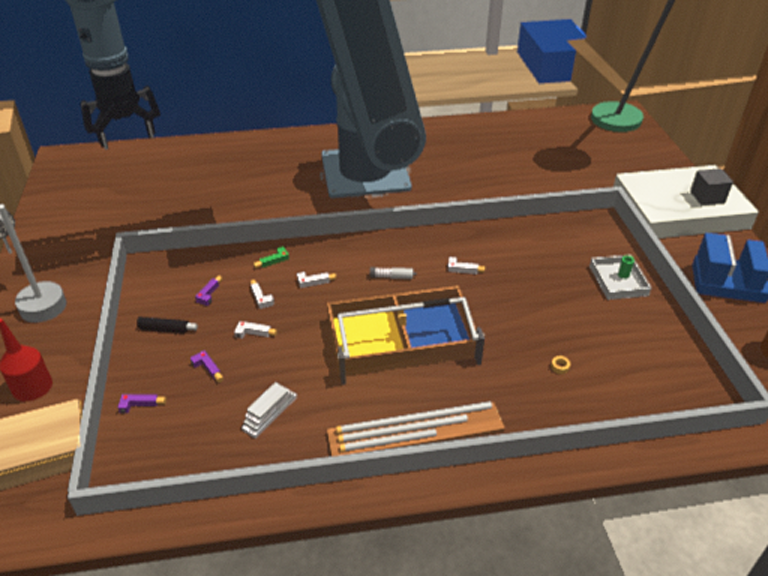

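The top view shows four satin L-shaped arms at about (290,347), (450,353), (510,340) and (515,288), and the decoys are purple at (615,213), (560,245), (563,353) and green at (495,396). The mic head is at (370,347). The keeper is ajar with its sleeve at about (345,252).

```bash
python3 - <<'E'
from h import *
save(load('top0')['img'][:,:,::-1],'top0c',(170,125,370,260),4)
save(load('scene0')['img'][:,:,::-1],'scene0c',(155,160,335,260),4.4)
E
```

```text
(no output)
```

View pics/top0c.png

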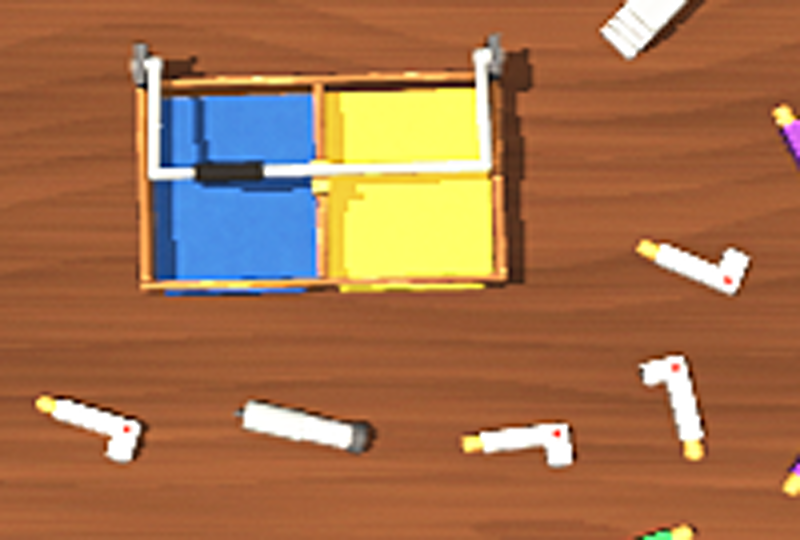

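View pics/scene0c.png

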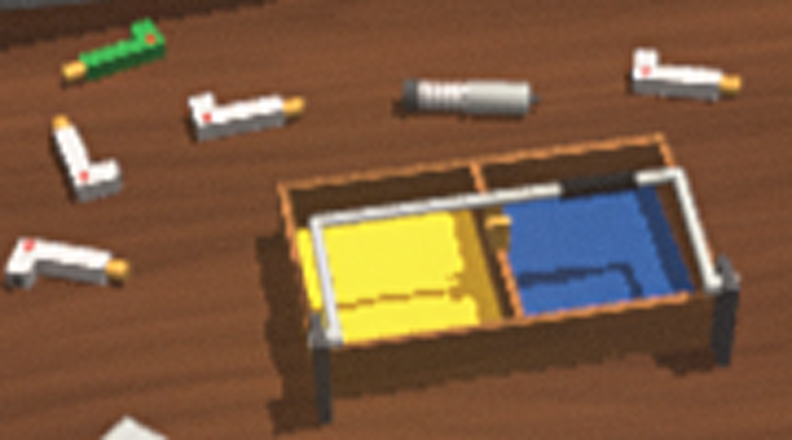

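```bash
cat > fit.py <<'E'
from h import *
from scipy.optimize import least_squares
T,S=load('top0'),load('scene0')
tp=lambda u,v:(170+u/4,125+v/4); sp=lambda u,v:(155+u/4.4,160+v/4.4)
def place(x,y,a,p): c,s=np.cos(a),np.sin(a); return np.array([x+c*p[0]-s*p[1],y+s*p[0]+c*p[1],p[2]])
bar=lambda th,y:(.085-.085*np.cos(th),y,.062+.085*np.sin(th))
def tray_res(q,dbg=0):
    x,y,a,z0,th=q; r=[]
    P=[((-.0785,.134,.045),tp(143,288),sp(664,137)),((-.0785,-.134,.045),tp(506,285),sp(281,186)),
       (bar(th,.119),tp(155,173),sp(680,175)),(bar(th,-.119),tp(487,163),sp(318,222)),
       (bar(th,.0655),tp(230,172),sp(600,185)),((.085,.119,.062),tp(152,65),sp(716,285)),((.085,-.119,.062),tp(483,57),sp(332,340))]
    for p,t,s in P:
        w=place(x,y,a,p)+[0,0,z0]
        r+=[*(np.array(w2px(T,w))-t),*(np.array(w2px(S,w))-s)]
    return np.array(r)
f=least_squares(tray_res,[.55,0,0,0,.3],loss='soft_l1'); x,y,a,z0,th=f.x
print('tray',np.round(f.x,4)); print(np.round(tray_res(f.x).reshape(-1,4),1))
for n,p in dict(grip=bar(th,.0655),hinge=(.085,0,.062),binL=(0,.0655,.006),binR=(0,-.0655,.006)).items(): print(n,np.round(place(x,y,a,p)+[0,0,z0],4))
arms={'A':(-1,(43,403),(127,429),(122,461),(742,84),(646,70),(645,52)),'B':(-1,(466,443),(557,433),(560,466),(302,106),(208,117),(200,97)),
'C':(1,(693,457),(676,367),(641,375),(61,118),(84,176),(119,180)),'D':(1,(641,247),(728,280),(741,251),(127,268),(28,245),(15,280))}
for n,(h,*pp) in arms.items():
    M=[(-.042,0,.009),(.027,0,.016),(.027,h*.023,.010)]
    def res(q):
        r=[]
        for i,m in enumerate(M):
            w=place(*q[:3],m)+[0,0,q[3]]
            r+=[*(np.array(w2px(T,w))-tp(*pp[i])),*(np.array(w2px(S,w))-sp(*pp[3+i]))]
        return np.array(r)
    best=min((least_squares(res,[.35,-.2,a0,0],loss='soft_l1') for a0 in(-2,-1,0,1,2)),key=lambda f:f.cost)
    print(n,np.round(best.x[:2],4),'yaw',np.round(np.degrees(best.x[2]),1),'z',np.round(best.x[3],4),'cost',np.round(best.cost,2))
from scipy.spatial.transform import Rotation as R
s=get_state(); print('tool yaw',R.from_rotvec(s['ee_rot']).as_matrix().round(3).tolist())
E
python3 fit.py
```

```text
tray [ 0.5969 -0.0085  0.0328 -0.0045  0.26  ]
[[-0.9  0.2 -0.5 -0.3]
 [-0.8 -1.  -1.  -0.2]
 [-0.7 -0.3 -0.8 -0. ]
 [-0.8  0.3 -0.9  0.1]
 [-0.8 -0.5 -0.8  0.1]
 [ 0.6 -0.  -1.7  0.4]
 [-1.2  0.1  0.6 -0.3]]
grip [0.5976 0.057  0.0793]
hinge [ 0.6819 -0.0057  0.0575]
binL [0.5948 0.0569 0.0015]
binR [ 0.5991 -0.074   0.0015]
A [0.4176 0.1602] yaw -106.2 z -0.0016 cost 2.56
B [ 0.4079 -0.1606] yaw -83.9 z -0.0019 cost 1.53
C [ 0.4354 -0.2812] yaw 12.4 z -0.0035 cost 1.68
D [ 0.5378 -0.2908] yaw -110.6 z -0.002 cost 1.13
tool yaw [[0.938, 0.347, -0.0], [0.347, -0.938, 0.002], [0.0, -0.002, -1.0]]
```

A: right-hand at (.418,.160), yaw -106°. B: right-hand at (.408,-.161), -84°. C: left-hand at (.435,-.281), 12°. D: left-hand at (.538,-.291), -111°. The floor is at about z = 0. I open the keeper first.

>>> move_arm(
  series=[
    [[0,22.5,32,0,6],[0,22.5,32,0,6],[0,22.5,32,0,6],[0,22.5,32,0,6],[0,22.5,32,0,6],[0,22.5,32,0,6],[0,22.5,32,0,6],[0,22.5,32,0,6],[0,22.5,32,0,6],[0,22.5,32,0,6],[0,22.5,32,0,6],[0,22.5,32,0,6]],
  ],
)

```text
time: 1.3
eef_pos: [0.4616, -0.1301, 0.2311]
ee_rot: [-2.171, -2.271, 0.0]
force: [-0.2, -0.4, 0.5]
gripper_width: 1.002
```

>>> move_arm(
  series=[
    [[80,22.5,31,0,0],[80,22.5,31,0,0],[80,22.5,31,0,0],[80,22.5,31,0,0],[80,23,32,0,0],[80,23,32,0,0],[80,0,0,-20,0],[80,0,0,-20,0],[80,0,0,-20,0],[80,0,0,-20,0],[80,0,0,0,0],[80,0,0,0,0]],
  ],
)

```text
time: 2.5
eef_pos: [0.5968, 0.0563, 0.1511]
ee_rot: [-2.175, -2.265, 0.001]
force: [0.9, -0.4, 0.6]
gripper_width: 0.686
```

>>> move_arm(
  series=[
    [[80,1,0,-22,0],[80,0,0,-22,0],[80,0,0,-22,0],[80,0,0,-20,0],[80,0,0,0,0],[255,0,0,0,0],[255,0,0,0,0],[255,0,0,0,0],[255,0,0,0,0],[255,0,0,0,0],[255,0,0,0,0],[255,0,0,0,0]],
  ],
)

```text
time: 3.7
eef_pos: [0.5995, 0.0562, 0.066]
ee_rot: [2.174, 2.264, 0.003]
force: [5.9, 0.6, 1.1]
gripper_width: 0.134
```

>>> move_arm(
  series=[
    [[255,3.9,0.1,11.2,0],[255,5.4,0.2,10.6,0],[255,6.8,0.2,9.8,0],[255,8.1,0.3,8.7,0],[255,9.2,0.3,7.5,0],[255,0,0,0,0]],
  ],
)

```text
time: 4.3
eef_pos: [0.6254, 0.0573, 0.1142]
ee_rot: [-2.168, -2.26, 0.016]
force: [-20.4, -2.2, 17.5]
gripper_width: 0.137
```

>>> move_arm(
  series=[
    [[255,3.4,0.1,9,0],[255,10.2,0.3,6.1,0],[255,11,0.3,4.6,0],[255,0,0,0,0]],
  ],
)

```text
time: 4.7
eef_pos: [0.6545, 0.0582, 0.1343]
ee_rot: [-2.173, -2.264, 0.005]
force: [-7.6, -0.6, 8.6]
gripper_width: 0.136
```

>>> move_arm(
  series=[
    [[255,11,0.3,3.5,0],[255,11.8,0.3,1.4,0],[255,11.9,0.3,-0.2,0],[255,11.7,0.3,-1.9,0],[255,11.4,0.3,-3.5,0],[255,6.3,0.2,-2.7,0],[255,0,0,0,0]],
  ],
)

```text
time: 5.4
eef_pos: [0.7213, 0.0605, 0.1315]
ee_rot: [2.175, 2.266, 0.003]
force: [-0.3, 0.5, 5.0]
gripper_width: 0.13
```

>>> move_arm(
  series=[
    [[150,0,0,0,0],[80,0,0,0,0],[80,0,0,10,0],[80,0,0,40,0],[80,0,0,40,0],[80,0,0,20,0]],
  ],
)

```text
time: 6.0
eef_pos: [0.7215, 0.0596, 0.2449]
ee_rot: [2.173, 2.263, 0.006]
force: [-0.3, -0.3, 0.8]
gripper_width: 0.689
```

>>> move_arm(
  series=[
    [[80,-24,-28.5,0,-6.7],[80,-24,-28.5,0,-6.7],[80,-24,-28.5,0,-6.7],[80,-24,-28.5,0,-6.7],[80,-24,-28.5,0,-6.7],[80,-24,-28.5,0,-6.7],[80,-24,-28.5,0,-6.7],[80,-24,-28.5,0,-6.7],[80,-24,-28.5,0,-6.7],[80,-24,-28.5,0,-6.7],[80,-24,-28.5,0,-6.7],[80,-24,-28.5,0,-6.7]],
  ],
)

```text
time: 7.2
eef_pos: [0.4311, -0.2833, 0.2404]
ee_rot: [3.125, 0.319, 0.001]
force: [0.0, -0.3, -0.1]
gripper_width: 0.684
```

```bash
python3 - <<'E'
from h import *
from scipy.spatial.transform import Rotation as R
c=cap('scene','s1',s=1.5); s=get_state(); print(s['eef_pos'],np.degrees(np.arctan2(*R.from_rotvec(s['ee_rot']).as_matrix()[[1,0],0])))
a=load('scene0')
# overlay keeper check
E
```

```text
[ 0.42802667 -0.28749361  0.24033546] 11.171369825623255
```

View pics/s1.png

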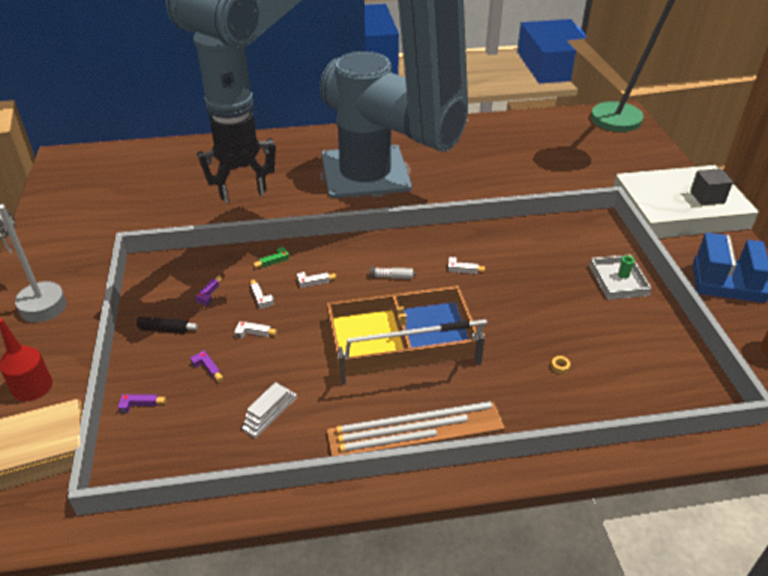

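Image: the keeper leans back past upright, with its bar from (345,345) to (485,325). All four satin arms are unmoved.

>>> move_arm(
  series=[
    [[80,0,0,-40,0.8],[80,0,0,-40,0],[80,0,0,-40,0],[80,0,0,-40,0],[80,0,0,-35,0],[80,0,0,-15,0],[80,0,0,0,0],[80,0,0,0,0]],
  ],
)

```text
time: 8.05
eef_pos: [0.4327, -0.2826, 0.0302]
ee_rot: [3.122, 0.349, 0.001]
force: [0.3, -0.9, 0.1]
gripper_width: 0.685
```

>>> move_arm(
  series=[
    [[80,1,1,-15,0],[80,0,0,-11,0],[80,0,0,0,0],[255,0,0,0,0],[255,0,0,0,0],[255,0,0,0,0],[255,0,0,0,0],[255,0,0,0,0],[255,0,0,0,0],[255,0,0,20,0],[255,0,0,40,0],[255,0,0,0,0]],
  ],
)

```text
time: 9.25
eef_pos: [0.4356, -0.2835, 0.0677]
ee_rot: [3.116, 0.348, 0.008]
force: [1.1, -1.3, -1.2]
gripper_width: 0.144
```

>>> move_arm(
  series=[
    [[255,0,0,30,0],[255,15,26,32,6.6],[255,15,26,0,6.6],[255,15,26,0,6.6],[255,15,26,0,6.6],[255,15,26,0,6.6],[255,15,26,0,6.6],[255,15,26,0,6.6],[255,15,26,0,6.6],[255,15,26,0,6.6],[255,15,26,0,6.6],[255,15,26,0,6.6]],
  ],
)

```text
time: 10.45
eef_pos: [0.5982, 0.006, 0.1246]
ee_rot: [-2.304, -2.134, 0.001]
force: [-0.4, -0.3, -1.6]
gripper_width: 0.142
```

>>> move_arm(
  series=[
    [[255,12,27,0,6.6],[255,12,28,0,0],[255,0,0,0,0],[255,0,0,0,0],[255,0,0,0,0]],
  ],
)

```text
time: 10.95
eef_pos: [0.6215, 0.0591, 0.1248]
ee_rot: [-2.184, -2.258, 0.002]
force: [0.1, 0.2, -1.9]
gripper_width: 0.14
```

>>> move_arm(
  series=[
    [[255,3,-1,-30,0],[255,0,0,-30,0],[255,0,0,-30,0],[255,0,0,-15,0],[255,0,0,-9,0],[255,0,0,0,0],[200,0,0,0,0],[160,0,0,0,0],[160,0,0,0,0],[160,0,0,0,0],[160,0,0,40,0],[160,0,0,40,0]],
  ],
)

```text
time: 12.15
eef_pos: [0.624, 0.0589, 0.0909]
ee_rot: [-2.182, -2.256, 0.004]
force: [0.9, -0.1, 0.4]
gripper_width: 0.374
```

>>> move_arm(
  series=[
    [[100,0,0,40,0],[80,-7.7,-31.5,0,-2],[80,-7.7,-31.5,0,-2],[80,-7.7,-31.5,0,-2],[80,-7.7,-31.5,0,-2],[80,-7.7,-31.5,0,-2],[80,-7.7,-31.5,0,-2],[80,-7.7,-31.5,0,-2],[80,-7.7,-31.5,0,-2],[80,-7.7,-31.5,0,-2],[80,-7.7,-31.5,0,-2],[80,-7.7,-31.5,0,-2]],
  ],
)

```text
time: 13.35
eef_pos: [0.5401, -0.2889, 0.1316]
ee_rot: [2.576, 1.798, 0.0]
force: [0.2, -0.1, -1.3]
gripper_width: 0.688
```

```bash
python3 - <<'E'
from h import *
c=cap('scene','s2',(100,150,360,310),3); s=get_state(); print(s['eef_pos'],s['ee_rot'])
E
```

```text
[ 0.53911487 -0.29438332  0.13170481] [ 2.57669919  1.79112631 -0.00336347]
```

View pics/s2.png

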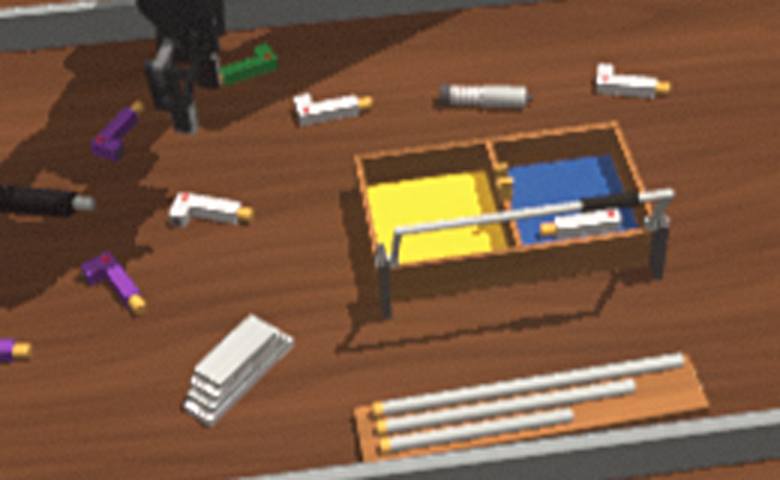

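Left arm C lies flat in the blue bin, at (580,225) in the crop. D is unmoved at (210,208).

>>> move_arm(
  series=[
    [[80,0,0,-40,0],[80,0,0,-40,0],[80,0,0,-30,0],[80,0,0,-17,0],[80,0,0,0,0],[255,0,0,0,0],[255,0,0,0,0],[255,0,0,0,0],[255,0,0,0,0],[255,0,0,0,0],[255,0,0,0,0],[255,0,0,0,0]],
  ],
)

```text
time: 14.6
eef_pos: [0.5416, -0.2885, 0.0062]
ee_rot: [2.572, 1.799, 0.002]
force: [0.4, 1.0, 5.4]
gripper_width: 0.152
```

>>> move_arm(
  series=[
    [[255,0,0,30,0],[255,0,0,40,0],[255,0,0,40,0],[255,0,0,0,0]],
  ],
)

```text
time: 15.0
eef_pos: [0.5438, -0.2902, 0.1212]
ee_rot: [2.565, 1.794, 0.005]
force: [0.2, -1.1, -0.5]
gripper_width: 0.139
```

>>> move_arm(
  series=[
    [[255,1.6,28.8,0,1.9],[255,1.6,28.8,0,1.9],[255,1.6,28.8,0,1.9],[255,1.6,28.8,0,1.9],[255,1.6,28.8,0,1.9],[255,1.6,28.8,0,1.9],[255,1.6,28.8,0,1.9],[255,1.6,28.8,0,1.9],[255,1.6,28.8,0,1.9],[255,1.6,28.8,0,1.9],[255,1.6,28.8,0,1.9],[255,1.6,29,0,1.9]],
  ],
)

```text
time: 16.2
eef_pos: [0.5591, 0.0593, 0.1138]
ee_rot: [-2.166, -2.275, 0.001]
force: [-0.2, -0.5, -1.9]
gripper_width: 0.134
```

>>> move_arm(
  series=[
    [[255,0,0,0,0],[255,0,0,0,0],[255,0,0,0,0]],
  ],
)

```text
time: 16.5
eef_pos: [0.5594, 0.0573, 0.1141]
ee_rot: [-2.169, -2.273, 0.001]
force: [-0.7, -0.1, -0.4]
gripper_width: 0.143
```

>>> move_arm(
  series=[
    [[255,0,0,-30,0],[255,0,0,-30,0],[255,0,0,-25,0],[255,0,0,-10,0],[255,0,0,-8,0],[255,0,0,0,0],[200,0,0,0,0],[165,0,0,0,0],[165,0,0,0,0],[165,0,0,0,0],[165,0,0,40,0],[165,0,0,40,0]],
  ],
)

```text
time: 17.7
eef_pos: [0.5584, 0.0582, 0.091]
ee_rot: [-2.166, -2.271, 0.004]
force: [1.5, -0.7, 0.7]
gripper_width: 0.356
```

>>> move_arm(
  series=[
    [[120,0,0,40,0],[80,-15.1,-21.6,0,0.3],[80,-15.1,-21.6,0,0.3],[80,-15.1,-21.6,0,0.3],[80,-15.1,-21.6,0,0.3],[80,-15.1,-21.6,0,0.3],[80,-15.1,-21.6,0,0.3],[80,-15.1,-21.6,0,0.3],[80,-15.1,-21.6,0,0.3],[80,-15.1,-21.6,0,0.3],[80,-15.1,-21.6,0,0.3],[80,0,0,0,0]],
  ],
)

```text
time: 18.9
eef_pos: [0.4075, -0.1598, 0.1315]
ee_rot: [2.111, 2.327, -0.001]
force: [-0.3, -0.1, 0.4]
gripper_width: 0.682
```

```bash
python3 - <<'E'
from h import *
c=cap('scene','s3',(140,140,340,260),3.8); s=get_state(); print(s['eef_pos'],s['ee_rot'])
E
```

```text
[ 0.40825445 -0.15883469  0.1315557 ] [2.11083934e+00 2.32635532e+00 1.31974889e-04]
```

View pics/s3.png

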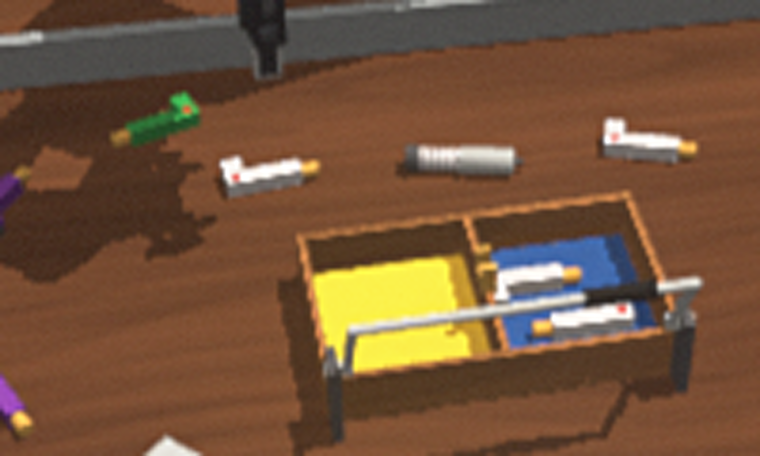

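Both left-hand arms are flat in the blue bin. B's dot at (236,178) and A's at (617,137) are where they were.

>>> move_arm(
  series=[
    [[80,0,1,-40,0],[80,0,0,-40,0],[80,0,0,-30,0],[80,0,0,-17,0],[80,0,0,0,0],[255,0,0,0,0],[255,0,0,0,0],[255,0,0,0,0],[255,0,0,0,0],[255,0,0,0,0],[255,0,0,0,0],[255,0,0,0,0]],
  ],
)

```text
time: 20.15
eef_pos: [0.4098, -0.1575, 0.0058]
ee_rot: [2.106, 2.327, 0.001]
force: [0.3, 1.7, 4.9]
gripper_width: 0.142
```

>>> move_arm(
  series=[
    [[255,0,0,30,0],[255,0,0,40,0],[255,0,0,40,0],[255,0,0,0,0]],
  ],
)

```text
time: 20.55
eef_pos: [0.412, -0.1592, 0.1199]
ee_rot: [2.1, 2.321, 0.002]
force: [1.3, -0.5, -1.3]
gripper_width: 0.141
```

>>> move_arm(
  series=[
    [[255,21.9,8.5,0,-0.4],[255,21.9,8.5,0,-0.4],[255,21.9,8.5,0,-0.4],[255,21.9,8.5,0,-0.4],[255,21.9,8.5,0,-0.4],[255,21.9,8.5,0,-0.4],[255,21.9,8.5,0,-0.4],[255,21.9,8.5,0,-0.4],[255,21.9,8.5,0,-0.4],[255,21.9,8.5,0,-0.3],[255,0,0,0,0],[255,0,0,0,0]],
  ],
)

```text
time: 21.75
eef_pos: [0.6271, -0.0716, 0.1134]
ee_rot: [-2.184, -2.256, 0.002]
force: [0.2, -1.2, -1.6]
gripper_width: 0.138
```

>>> move_arm(
  series=[
    [[255,0,0,-30,0],[255,0,0,-30,0],[255,0,0,-25,0],[255,0,0,-10,0],[255,0,0,-8,0],[255,0,0,0,0],[200,0,0,0,0],[165,0,0,0,0],[165,0,0,0,0],[165,0,0,0,0],[165,0,0,40,0],[165,0,0,40,0]],
  ],
)

```text
time: 22.95
eef_pos: [0.6264, -0.0716, 0.0907]
ee_rot: [-2.183, -2.254, 0.003]
force: [1.0, -0.3, 0.3]
gripper_width: 0.352
```

>>> move_arm(
  series=[
    [[120,0,0,40,0],[80,-20.9,23.5,0,-1.8],[80,-20.9,23.5,0,-1.8],[80,-20.9,23.5,0,-1.8],[80,-20.9,23.5,0,-1.8],[80,-20.9,23.5,0,-1.8],[80,-20.9,23.5,0,-1.8],[80,-20.9,23.5,0,-1.8],[80,-20.9,23.5,0,-1.8],[80,-20.9,23.5,0,-1.8],[80,-20.9,23.5,0,-1.8],[80,0,0,0,0]],
  ],
)

```text
time: 24.15
eef_pos: [0.4156, 0.1651, 0.1314]
ee_rot: [-2.508, -1.889, 0.002]
force: [0.6, -0.1, -0.1]
gripper_width: 0.688
```

```bash
python3 - <<'E'
from h import *
c=cap('scene','s4',(140,140,340,260),3.8); s=get_state(); print(s['eef_pos'],s['ee_rot'])
E
```

```text
[0.41747658 0.16415558 0.13162563] [-2.50888578e+00 -1.89071841e+00 -1.25738753e-04]
```

View pics/s4.png

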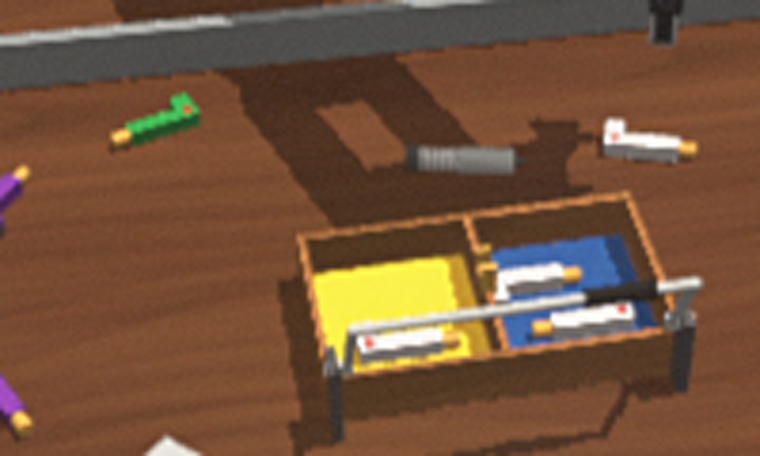

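B is flat in the yellow bin at (405,345). A is unmoved, with its dot at (617,137).

>>> move_arm(
  series=[
    [[80,0,0,-40,0],[80,0,0,-40,0],[80,0,0,-30,0],[80,0,0,-17,0],[80,0,0,0,0],[255,0,0,0,0],[255,0,0,0,0],[255,0,0,0,0],[255,0,0,0,0],[255,0,0,0,0],[255,0,0,0,0],[255,0,0,0,0]],
  ],
)

```text
time: 25.4
eef_pos: [0.4203, 0.1631, 0.0059]
ee_rot: [2.51, 1.886, 0.005]
force: [0.5, -1.1, 5.3]
gripper_width: 0.141
```

>>> move_arm(
  series=[
    [[255,0,0,30,0],[255,0,0,40,0],[255,0,0,40,0],[255,0,0,0,0]],
  ],
)

```text
time: 25.8
eef_pos: [0.4226, 0.1637, 0.12]
ee_rot: [2.507, 1.884, 0.016]
force: [0.7, 0.3, -1.1]
gripper_width: 0.14
```

>>> move_arm(
  series=[
    [[255,14.6,-23.7,0,1.8],[255,14.6,-23.7,0,1.8],[255,14.6,-23.7,0,1.8],[255,14.6,-23.7,0,1.8],[255,14.6,-23.7,0,1.8],[255,14.6,-23.7,0,1.8],[255,14.6,-23.7,0,1.8],[255,14.6,-23.7,0,1.8],[255,14.6,-23.7,0,1.8],[255,14.6,-23.7,0,1.8],[255,0,0,0,0],[255,0,0,0,0]],
  ],
)

```text
time: 27.0
eef_pos: [0.5641, -0.0741, 0.1136]
ee_rot: [-2.186, -2.254, 0.001]
force: [0.6, 1.0, -1.0]
gripper_width: 0.141
```

>>> move_arm(
  series=[
    [[255,0,0,-30,0],[255,0,0,-30,0],[255,0,0,-25,0],[255,0,0,-10,0],[255,0,0,-8,0],[255,0,0,0,0],[200,0,0,0,0],[165,0,0,0,0],[165,0,0,0,0],[165,0,0,0,0],[165,0,0,40,0],[165,0,0,40,0]],
  ],
)

```text
time: 28.2
eef_pos: [0.5635, -0.0736, 0.091]
ee_rot: [-2.183, -2.254, 0.003]
force: [1.3, -1.0, -0.0]
gripper_width: 0.352
```

>>> move_arm(
  series=[
    [[120,-5,20,50,0],[80,-5,20,50,0],[80,0,20,20,0],[80,0,0,0,0]],
  ],
)

```text
time: 28.6
eef_pos: [0.5574, -0.0154, 0.2082]
ee_rot: [2.179, 2.254, 0.008]
force: [0.4, -0.2, 0.1]
gripper_width: 0.688
```

```bash
python3 - <<'E'
from h import *
c=cap('scene','s5',(140,140,340,260),3.8); s=get_state(); print(s['eef_pos'],s['ee_rot'])
E
```

```text
[ 0.55627004 -0.01635272  0.20562702] [2.18110719 2.25615382 0.00316202]
```

View pics/s5.png

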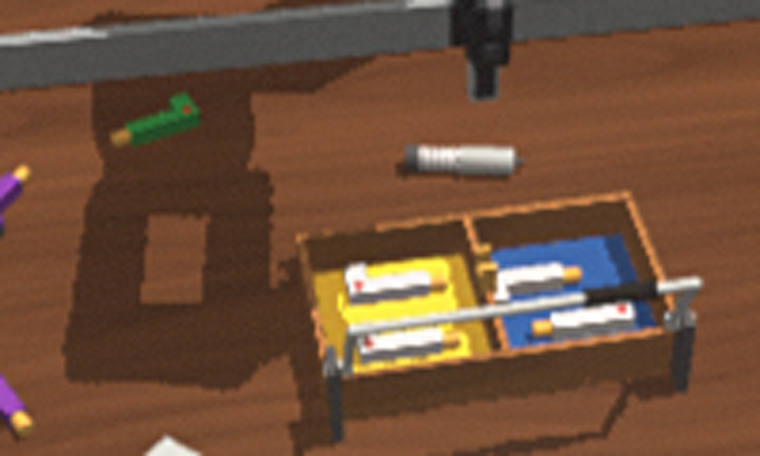

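All four arms lie flat in the proper bins: yellow at (395,283) and (405,345), blue at (540,280) and (590,322). Next I close the keeper.

>>> move_arm(
  series=[
    [[80,0,0,35,0],[80,27.7,12.6,0,0],[80,27.7,12.6,0,0],[80,27.7,12.6,0,0],[80,27.7,12.6,0,0],[80,27.7,12.6,0,0],[80,27.7,12.6,0,0],[80,0,0,0,0],[80,0,0,0,0]],
  ],
)

```text
time: 29.55
eef_pos: [0.721, 0.0578, 0.2354]
ee_rot: [-2.183, -2.254, 0.006]
force: [-0.0, -0.0, 0.1]
gripper_width: 0.689
```

>>> move_arm(
  series=[
    [[80,1,2,-40,0],[80,0,0,-40,0],[80,0,0,-25,0],[80,0,0,0,0],[80,0,0,0,0],[255,0,0,0,0],[255,0,0,0,0],[255,0,0,0,0],[255,0,0,0,0],[255,0,0,0,0],[255,0,0,0,0],[255,0,0,0,0]],
  ],
)

```text
time: 30.75
eef_pos: [0.7237, 0.0606, 0.1354]
ee_rot: [2.184, 2.255, 0.003]
force: [1.1, -0.6, 4.8]
gripper_width: 0.127
```

>>> move_arm(
  series=[
    [[255,-6.3,-0.2,2.7,0],[255,-11.4,-0.3,3.5,0],[255,-11.7,-0.3,1.9,0],[255,-11.9,-0.3,0.2,0],[255,-11.8,-0.3,-1.4,0],[255,-11.5,-0.3,-3.1,0],[255,0,0,0,0]],
  ],
)

```text
time: 31.45
eef_pos: [0.6616, 0.0584, 0.1471]
ee_rot: [2.177, 2.249, 0.014]
force: [-7.5, -0.2, 36.7]
gripper_width: 0.082
```

>>> move_arm(
  series=[
    [[150,0,0,10,0],[80,0,0,0,0],[80,0,0,0,0],[80,0,0,0,0],[80,0,0,-10,0],[80,0,0,-10,0],[80,0,0,0,0],[80,0,0,0,0]],
  ],
)

```text
time: 32.25
eef_pos: [0.6575, 0.059, 0.1264]
ee_rot: [-2.185, -2.255, 0.002]
force: [-0.4, -0.4, -0.0]
gripper_width: 0.686
```

```bash
python3 - <<'E'
from h import *
c=cap('scene','s6',(190,150,340,260),5); s=get_state(); print(s['eef_pos'],s['force'])
E
```

```text
[0.6579303  0.0589344  0.12711972] [-0.46201003  0.54162147  0.16722413]
```

View pics/s6.png

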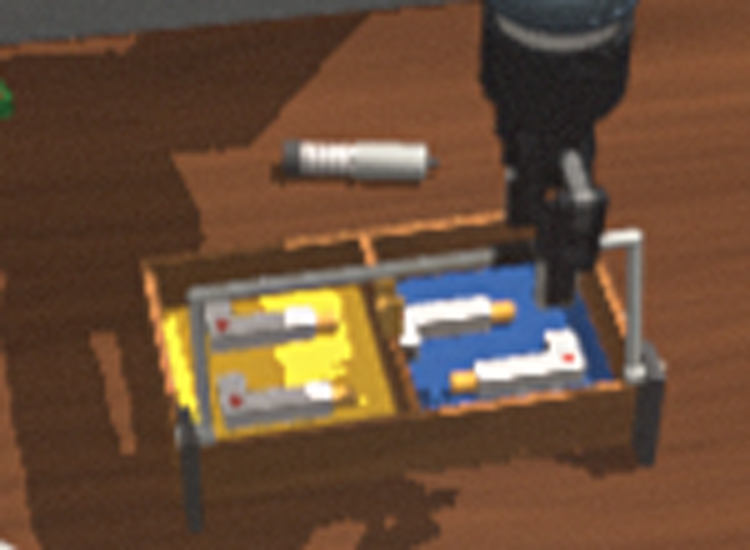

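Upright keeper, bar at (330,275)–(640,235) and between the open fingers. I regrip it deeper.

>>> move_arm(
  series=[
    [[255,0,0,0,0],[255,0,0,0,0],[255,0,0,0,0],[255,0,0,0,0],[255,0,0,0,0],[255,0,0,0,0],[255,0,0,0,0]],
  ],
)

```text
time: 33.0
eef_pos: [0.6585, 0.0589, 0.1282]
ee_rot: [2.185, 2.256, 0.001]
force: [0.2, 0.5, 3.4]
gripper_width: 0.14
```

>>> move_arm(
  series=[
    [[255,-6.9,-0.2,-2.4,0],[255,-6.8,-0.2,-3.1,0],[255,-10.2,-0.3,-6.1,0],[255,-9.2,-0.3,-7.5,0],[255,0,0,0,0]],
  ],
)

```text
time: 33.5
eef_pos: [0.6247, 0.0577, 0.1082]
ee_rot: [2.185, 2.256, 0.001]
force: [3.4, -1.4, -3.0]
gripper_width: 0.142
```

Forces are small; I continue down the arc.

>>> move_arm(
  series=[
    [[255,-8.1,-0.3,-8.7,0],[255,-6.8,-0.2,-9.7,0],[255,-5.4,-0.2,-10.6,0],[255,-3.8,-0.1,-11.2,0],[255,0,0,0,0]],
  ],
)

```text
time: 34.0
eef_pos: [0.6007, 0.0569, 0.0669]
ee_rot: [2.186, 2.256, -0.0]
force: [8.1, -0.9, -3.9]
gripper_width: 0.139
```

>>> move_arm(
  series=[
    [[255,-2,0,-8,0],[255,-0.5,0,-8,0],[255,0,0,-6,0],[255,0,0,0,0],[255,0,0,0,0]],
  ],
)

```text
time: 34.5
eef_pos: [0.5976, 0.0568, 0.0456]
ee_rot: [-2.185, -2.256, 0.003]
force: [0.9, -2.8, 1.1]
gripper_width: 0.143
```

>>> move_arm(
  series=[
    [[255,0,0,-3,0],[255,0,0,-2,0],[255,0,0,0,0],[255,0,0,0,0]],
  ],
)

```text
time: 34.9
eef_pos: [0.5975, 0.0569, 0.0412]
ee_rot: [-2.185, -2.256, 0.002]
force: [-0.7, -3.1, 4.3]
gripper_width: 0.138
```

>>> move_arm(
  series=[
    [[150,0,0,0,0],[120,0,0,0,0],[120,0,0,0,0],[120,0,0,40,0],[120,0,0,35,0],[255,0,0,0,0],[255,0,0,0,0],[255,0,0,0,0],[255,0,0,0,0],[255,0,0,-25,0],[255,0,0,-10,0],[255,0,0,0,0]],
  ],
)

```text
time: 36.1
eef_pos: [0.5962, 0.0573, 0.0786]
ee_rot: [-2.183, -2.253, 0.006]
force: [-0.0, 0.4, -0.2]
gripper_width: 0.001
```

>>> move_arm(
  series=[
    [[255,1,0,-6,0],[255,0,0,-3,0],[255,0,0,0,0]],
  ],
)

```text
time: 36.4
eef_pos: [0.5994, 0.0571, 0.0722]
ee_rot: [-2.186, -2.256, 0.0]
force: [0.1, 0.1, 0.1]
gripper_width: -0.002
```

>>> move_arm(
  series=[
    [[255,0,0,-2,0],[255,0,0,-1,0],[255,0,0,0,0]],
  ],
)

```text
time: 36.7
eef_pos: [0.5993, 0.0571, 0.0694]
ee_rot: [2.186, 2.257, 0.0]
force: [0.1, -0.1, -0.4]
gripper_width: -0.003
```

>>> move_arm(
  series=[
    [[255,0,0,-2,0],[255,0,0,-2,0],[255,0,0,-1,0],[255,0,0,0,0]],
  ],
)

```text
time: 37.1
eef_pos: [0.5998, 0.0572, 0.0684]
ee_rot: [2.184, 2.256, 0.002]
force: [-8.2, -0.2, 25.0]
gripper_width: 0.001
```

The tips met the sleeve top at z≈.069, which is the height for home, and it held firm at 25 N. I withdraw and check.

>>> move_arm(
  series=[
    [[255,0,0,5,0],[255,0,0,30,0],[255,0,0,50,0],[255,-20,-20,40,0],[255,-30,-35,0,0],[255,-30,-35,0,0],[255,-30,-35,0,0],[255,-30,-35,0,0],[255,-20,-35,0,0],[255,0,-35,0,0],[255,0,-35,0,0],[255,0,-35,0,0]],
  ],
)

```text
time: 38.3
eef_pos: [0.439, -0.2444, 0.1897]
ee_rot: [2.186, 2.255, 0.0]
force: [0.3, 1.2, -0.2]
gripper_width: 0.001
```

```bash
python3 - <<'E'
from h import *
a=cap('top','t7'); b=cap('scene','s7')
A=cv2.resize(a['img'][70:285,50:460,::-1],None,fx=1.6,fy=1.6); B=cv2.resize(b['img'][170:250,200:340,::-1],None,fx=4.6,fy=3.2,interpolation=2)
w=A.shape[1]; B=cv2.resize(B,(w,int(B.shape[0]))); cv2.imwrite('pics/f7.png',np.vstack([A,B]))
print(get_state()['force'])
# predicted bar ends for angles 0 and .06 in scene
def place(x,y,a,p): c,s=np.cos(a),np.sin(a); return np.array([x+c*p[0]-s*p[1],y+s*p[0]+c*p[1],p[2]])
for th in(0,.06):
  for y in(.119,-.119):
    p=place(.5969,-.0085,.0328,(.085-.085*np.cos(th),y,.062+.085*np.sin(th)))-[0,0,.0045]; u,v=w2px(b,p); print(th,y,round(u,1),round(v,1), 'pic',round((u-200)*w/140),round((v-170)*3.2+A.shape[0]))
E
```

```text
[-0.41195801  0.29169395 -0.08055522]
0 0.119 307.9 204.7 pic 506 455
0 -0.119 226.5 215.4 pic 124 489
0.06 0.119 308.0 203.4 pic 506 451
0.06 -0.119 226.4 214.2 pic 124 485
```

View pics/f7.png

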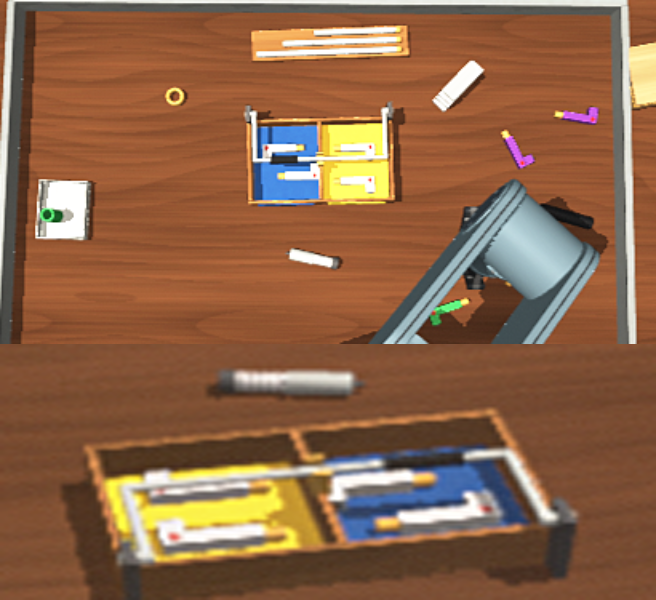

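The bar ends are at (510,455) and (127,490), against a closed prediction of (506,455) and (124,489). All four arms are in their bins and the bystanders are in place, so I hand in.

```bash
python3 -c "
from plant import job; print(job.sign_off())"
```

```text
the job is handed in; nothing more can be done
None
```

The job is done and handed in at about 38 s on the robot clock. I swung the keeper back past upright, to about 2.0 rad. I then laid both left-hand arms flat in the blue bin and both right-hand arms flat in the yellow bin. Only four arms were in the drawer. Last, I closed the keeper and pressed it home.

- **Final checks:** The closed fingers met the sleeve top at z = 68.4 mm (69 mm expected) and it held firm at 25 N. In the scene picture the bar ends lie within about 1 px of where a closed keeper should appear. All four arms show flat in the proper bins.
- **Bystanders:** The mic head, collar and tin show where they were. The gripper arm hid part of the handle, one purple arm and some drawer floor in the last top view, so I did not see those clear. I had not worked close to the handle or the purple arm.
- **What went wrong:** While I was closing the keeper, the first grip on the sleeve was too shallow and slipped near upright, with 37 N on the wrist at that point. I regripped deeper and finished the swing.
- **Disagreement:** My first camera estimate of the keeper's starting angle was about 0.1 rad too high. I corrected it from the measured arc.

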